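# Clip the laser-shield shaft with the fork tool

### The arm

A 6-joint arm with a two-finger parallel gripper is mounted at the origin on the work surface. World frame = base frame: x ahead of the robot, y to its left, z up, the work surface at z = 0. Lengths are in m, angles in rad, forces in N, time in s.
With the tool pointing down it reaches from about 0.325 to 0.775 m from the base axis. Payload 9.3 kg.
Tool frame: the origin (TCP) lies midway between the tips of the shut fingers; the grasp point (between the pads) lies 19 mm behind it; y points along the fingers, x is the direction in which the jaws open and shut, and the axes are right-handed (so a half turn about y gives the same grasp; the last joint's range is limited). The gripper opens to 85 mm and grips with 20 to 120 N. Pads are 22 mm wide; open, the fingers measure 114 mm over their backs; the gripper's body (76 mm by 85 mm) begins 54 mm behind the grasp point. The pads swing forward as they close: fully open they stand 13 mm farther back than shut.
Start: joints at [1.094, 0.259, 0.021, 1.334, 0, 1.418], TCP at [0.175, 0.521, 0.231] pointing down, gripper open.
Joint ranges: [-3.04, 3.04], [-0.91, 1.82], [-1.04, 1.36], [-1.92, 1.95], [-1.52, 1.45], [-3.14, 3.14]. Speed limits (rad/s): [2.22, 2.22, 2.79, 3.14, 3.14, 3.14].

### API

Orientations are given as a rotation vector (axis times angle).
In Python, from station import env gives the robot as it stands.
- The arm moves only by the tool servo_tool, never from a script. Its argument "plan" is a list that holds one entry, the list of rows, each a list of 7 numbers: the shift along the tool's x, y, z as a fraction of full scale, then the turn, a rotation vector about the tool's x, y, z as a fraction of full scale, then the opening, from 0 (shut) to 1 (fully open). In form: [[[x, y, z, ax, ay, az, claw], ...]]. A call has 1 to 8 rows; each row is the pose to reach, as a shift and turn from the pose commanded when the call began, along the tool's axes at that moment, turning the shorter way round; what a row does not reach only later rows make up. Full scale, the value 1, is 0.5 m for a shift and 180 degrees for a turn. A row lasts 1/8 s, in which the tool goes at most 62.5 mm and 10.7 degrees, less where a joint would pass 70% of its speed; a pose out of reach is approached as far as the arm can. A call with a number of a shift or a turn outside -1 to 1 is refused whole. A call with a gripper value outside its range is refused whole. The fingers move at their own pace and stop on an object; "force" is the grip in N (left out, the last holds). Time passes only in rows, so rows that repeat a pose let the fingers close. It gives the time, the measured TCP pose, the force and the opening at its end, in the units of the state.
- env.get_state(): the state, without advancing time (a new reading comes with each control period).
- env.get_image(name): name is "scene" or "top"; returns the picture (480x640x3 uint8, red, green, blue); there is no depth.
- env.get_calibration(name): a dict with "fx", "fy", "cx", "cy" (pixels), "R" (3x3) and "t" (3): a world point X has camera coordinates R X + t. Camera axes: x right, y down, z forward; pixel columns grow to the right and rows downward; lengths in m; the calibration is good to about 2 mm. A picture is of the moment at which its call begins. get_calibration takes no time and is no camera call.
- env.finish_job(): hands the job in, once; it reports no verdict.
The state is a dict: "time_s": time; "joint_positions": joint angles; "qd": joint speeds; "tau": joint torques, N m; "ee_pos": TCP position; "eef_rot": TCP orientation; "force": force on the tool from outside, world axes, zero at the start; "ft_torque": the same for the moment, N m; "gripper_width": finger opening in m.
Only numpy, scipy, OpenCV 4.12 (cv2) and the standard library are available. Lean on these libraries where they do the work, as an engineer would, in place of code of your own. Each camera call takes 0.05 s, during which the arm holds its last target.

### The job

Take the green-handled fork tool from its cradle and use its fork to push the blue split clip along the bracket's ledge onto the groove of the upright shaft until it snaps fully home. Then lay the fork tool back down in its cradle, handle in both saddles. Do not touch the clip with the gripper, and leave the other things on the table where they are.

Things in the scene. Friction and masses are not known exactly. Their poses are not given: they have to be found in the camera images.
- bracket: Fixed bracket: a level grey ledge plate, top 45 mm above the table, x = -115 to +40, y = -50 to +50 mm in its frame, on white blocks, with an upright shaft. Origin on the table under the shaft axis. Its +x is the way the clip goes onto the shaft. An orange see-through shield (x = 35 to 175, y = 78, up to 158 mm high) stands beyond the shaft on the +y side.
- groove (a point): Point on the shaft axis at the level of the ledge's top (bracket origin + 45 mm); axes as the bracket's. The brass groove core is 30 mm in diameter and 14 mm high, starting at the ledge; above it is a steel collar 38 mm in diameter and 26 mm high, so the clip can come only from the side.
- clip: Loose blue C-shaped split clip, 57 x 57 x 10 mm thick, about 74 g, flat on the ledge in front of the shaft, mouth roughly towards it. Origin at the underside, centre of its round seat; +x points out of the mouth. Jaw tips end at x = +15 mm. Flat shoulders of its back at x = -24 mm (y = -26 to +26 mm); from them a tab 24 mm wide reaches back to x = -42 mm.
- clip_seat (a point): Same point and axes as the clip's origin: it comes onto the groove point. The sprung jaws stand 23 mm apart and open over the 30 mm core with about 10 N of push, hardest when this point is 12 to 20 mm short of the groove point; then the clip snaps home.
- jaw_left (a joint): Spread of the clip's +y jaw: 0 closed, about 0.12 rad when squeezed past the widest part of the core, back near 0 when snapped in.
- jaw_right (a joint): Spread of the clip's -y jaw, likewise.
- fork_tool: Loose fork tool, 190 mm long, about 150 g: green bar handle 120 x 22 wide x 24 mm high, then a neck cranked down to a dark steel fork. Origin at the centre of the handle's underside; +x to the fork, z up. Handle x = -60 to +60, z = 0 to 24 mm; centre of mass near x = +20 mm. The flat fork lies at z = -15 to -7 mm; crossbar x = 93 to 107, tines end at x = 130 mm.
- tine_tips (a point): Midway between the tips of the two tines (tool x = 130, z = -11 mm: mid-thickness of the fork). Tines 8 mm wide, 30 mm gap between them, 46 mm over the outsides. The clip's tab fits between the tines, whose tips then bear on its shoulders.
- cradle: Fixed cradle for the tool: black base plate 150 x 70 x 10 mm with two aluminium saddles at x = -45 and +45 mm, each 10 mm thick. Saddle floors 35 mm above the table, cheeks up to 49 mm with a 34 mm gap between them. Origin at the centre of the underside; the tool's handle lies along its x axis, the tool at the start with its fork to +x.
- cradle_seat (a point): Centre between the saddles at the level of the saddle floors (35 mm above the table), axes as the cradle's: where the tool's origin belongs.
- case: Bystander: grey case 150 x 90 x 40 mm, loose. Origin under its centre.
- bottle: Bystander: amber bottle 44 mm across, 85 mm tall. Origin under its centre.
- jar: Bystander: white jar 60 mm across, 70 mm tall. Origin under its centre.
- frame: Bystander: flat black frame 130 x 100 x 6 mm. Origin under its centre, long side along its x.
- driver: Bystander: red-handled screwdriver 170 mm long, lying along its x.
- lens: Bystander: aluminium lens barrel 40 mm across, 60 mm tall. Origin under its centre.
- dish: Bystander: shallow glass dish 84 mm across, 16 mm high. Origin under its centre.
Things that resemble listed ones, but are neither listed nor needed, are in the scene too. Of the things that look like the fork_tool, the smaller one is meant. Leave any brown look-alike of the cradle alone.

How it is judged:
By the outcome, as a careful person would: the job done as asked, in the order asked, and still so for the second after the job is handed in, with the robot touching nothing.
It also fails if it takes over 51 s, if anything falls off the work surface, if the arm or the gripper's body presses on something with over 40 N, if the wrist force passes 120 N, or if a joint passes its speed limit or range.

## Working session

There is one attempt and no reset: what is moved stays moved. The work goes in short steps, Python scripts to look and compute and a tool call to move; the robot and the scene stay as the last step left them, time stands still between calls to the robot, and variables do not carry over. Pictures are saved under pics/ and viewed, and the job is handed in when it is done.

Besides the shell and the picture viewer there is one more tool, called after "Emit:" as name([rows], argument=value, ...), one row to a line, values as JSON. servo_tool: Moves the arm, as the interface text tells. Its arguments: {"type":"object","properties":{"plan":{"type":"array","items":{"type":"array","items":{"type":"array","items":{"type":"number"}}}},"force":{"type":"number"}},"required":["plan"]}

```bash
mkdir -p pics; ls; python3 - <<'E'
from station import env
import cv2,json
for n in("scene","top"):
    im=env.get_image(n); cv2.imwrite(f"pics/{n}0.png",im[:,:,::-1])
    c=env.get_calibration(n); print(n,c)
s=env.get_state();print(s)
E
```

```text
pics
scene {'fx': 438.4697789190807, 'fy': 438.4697789190807, 'cx': 324.0257178606655, 'cy': 244.53281575941972, 'R': array([[-0.2887805 ,  0.95736537,  0.00757509],
       [ 0.70172227,  0.21703737, -0.67858723],
       [-0.65129999, -0.19064715, -0.73448076]]), 't': array([ 0.15934647, -0.29757061,  1.3882718 ])}
top {'fx': 438.95093156793763, 'fy': 438.95093156793763, 'cx': 313.1324571153865, 'cy': 241.33314405533685, 'R': array([[ 0.02058747, -0.99965047, -0.01658592],
       [-0.99007763, -0.0180782 , -0.13935371],
       [ 0.13900515,  0.01929029, -0.99010376]]), 't': array([-0.00219457,  0.47016365,  1.0340561 ])}
{'time_s': 0.1, 'joint_positions': array([1.09441998e+00, 2.59152723e-01, 2.08647124e-02, 1.33370332e+00,
       4.69359952e-06, 1.41819753e+00]), 'qd': array([-0.00180822, -0.00334392,  0.00377614,  0.00060714, -0.00021082,
       -0.00132428]), 'tau': array([ 5.49324526e-03, -5.56694520e+01,  3.45070446e+01,  1.16546854e-02,
       -1.85181289e-04,  2.81063859e-05]), 'ee_pos': array([0.17487445, 0.52120703, 0.23072813]), 'eef_rot': array([-1.3457049 , -0.96665365,  0.96842183]), 'force': array([0.39303209, 0.27838995, 0.08741627]), 'ft_torque': array([0.04325847, 0.00226889, 0.00682074]), 'gripper_width': 0.08574544970870966}
```

View pics/scene0.png

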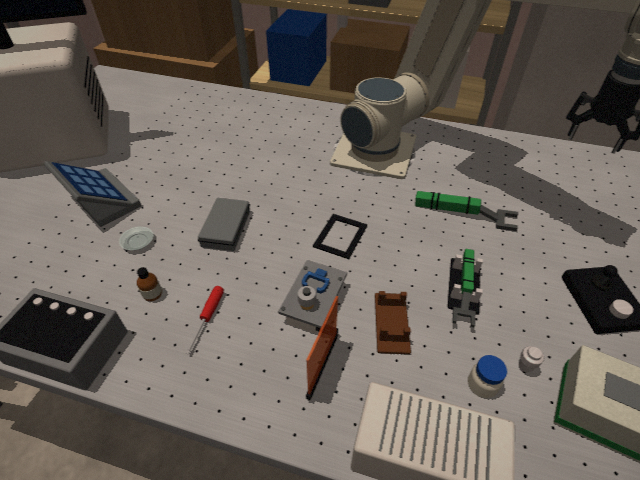

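View pics/top0.png

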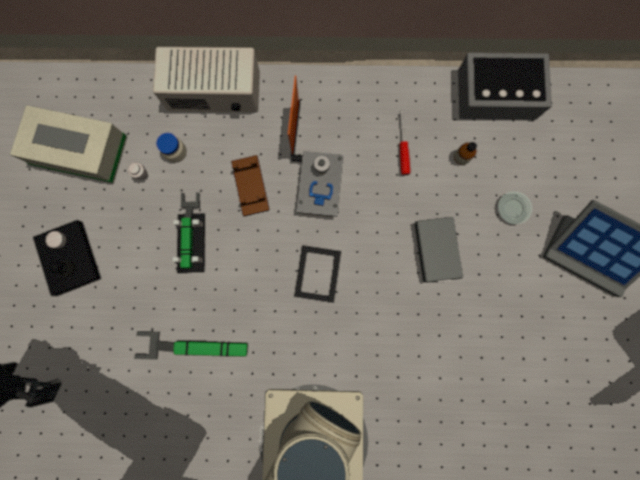

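The scene view shows the robot at the top, a large green fork loose at about (465,208), and a smaller green fork in the black cradle at (467,285). The brown look-alike cradle is at (392,322), the bracket with clip at (315,290), and the shield at (323,350). In the top view these are the loose fork (200,348), cradled fork (188,235), brown cradle (250,185), clip (320,192) and shaft (321,163). The cradled fork looks smaller, so I'll confirm that in an enlarged crop.

```bash
cat > h.py <<'E'
import numpy as np,cv2
from station import env
def cal(n):
    return env.get_calibration(n)
def proj(n,X):
    c=cal(n);p=np.atleast_2d(X)@np.array(c['R']).T+c['t']
    return np.c_[c['fx']*p[:,0]/p[:,2]+c['cx'],c['fy']*p[:,1]/p[:,2]+c['cy']]
def unproj(n,uv,z):
    c=cal(n);R=np.array(c['R']);o=-R.T@c['t']
    d=np.array([(uv[0]-c['cx'])/c['fx'],(uv[1]-c['cy'])/c['fy'],1])@R
    return o+d*(z-o[2])/d[2]
def crop(src,x0,y0,w,h,k,out):
    im=cv2.imread(src)[y0:y0+h,x0:x0+w]; cv2.imwrite(out,cv2.resize(im,None,fx=k,fy=k,interpolation=cv2.INTER_CUBIC))
def place(x,y,yaw,P):
    P=np.atleast_2d(np.array(P,float));c,s=np.cos(yaw),np.sin(yaw)
    return np.c_[x+c*P[:,0]-s*P[:,1],y+s*P[:,0]+c*P[:,1],P[:,2]]
E
python3 - <<'E'
from h import *
a=cv2.imread('pics/top0.png')
A=cv2.resize(a[180:380,120:270],None,fx=3,fy=3,interpolation=cv2.INTER_CUBIC)
crop('pics/top0.png',130,180,130,190,3,'pics/c_tools.png')
crop('pics/top0.png',280,135,80,100,6,'pics/c_br.png')
crop('pics/top0.png',155,180,70,100,6,'pics/c_cr.png')
crop('pics/scene0.png',270,250,90,80,7,'pics/c_brs.png')
crop('pics/scene0.png',430,235,80,100,6,'pics/c_crs.png')
E
```

```text
(no output)
```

View pics/c_tools.png

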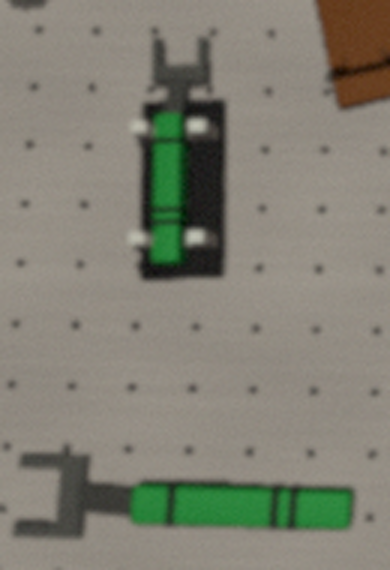

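View pics/c_br.png

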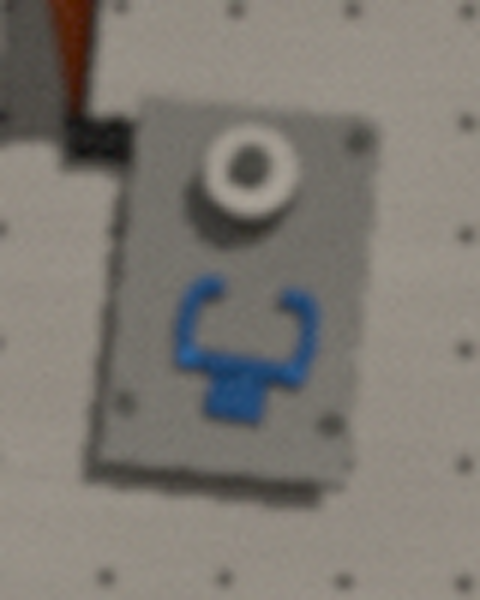

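View pics/c_cr.png

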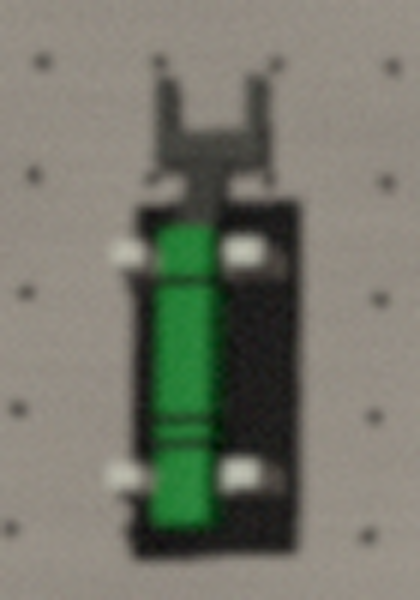

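View pics/c_brs.png

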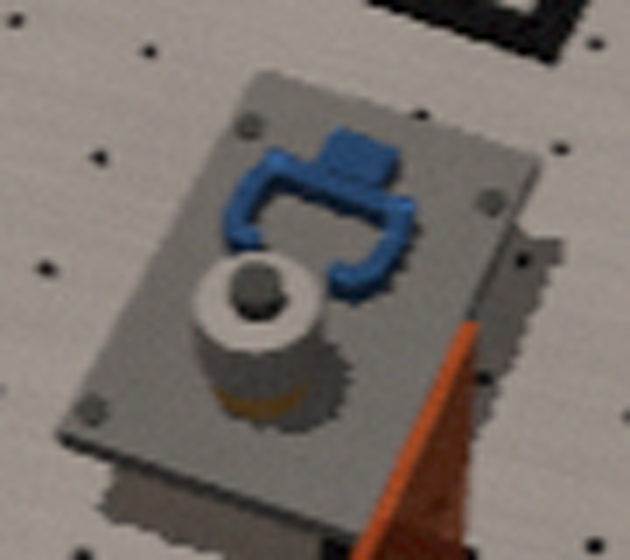

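View pics/c_crs.png

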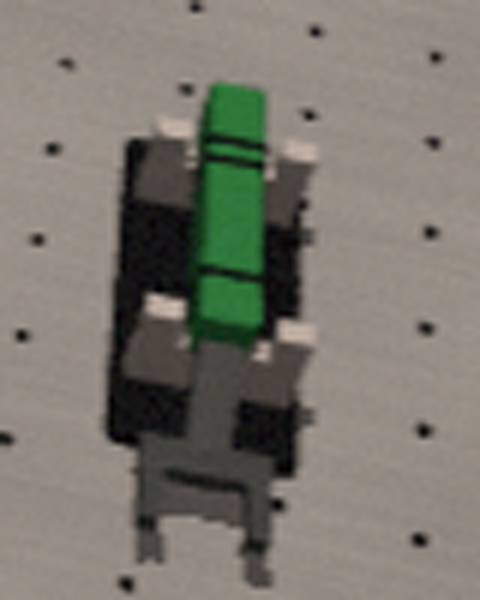

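The crops confirm it: the cradled fork's handle is about 50 px long in the top view, against about 73 px for the loose one. The smaller, cradled fork is therefore the one meant. Next I'll fit the poses.

```bash
cat > fit.py <<'E'
from h import *
from scipy.optimize import least_squares
def px(c,u): return ((u[0]+.5)/c[2]-.5+c[0],(u[1]+.5)/c[2]-.5+c[1])
def fit(obs,x0,name):
    # obs: list (cam, pix, P)
    def r(p): return np.concatenate([proj(n,place(*p,P))[0]-u for n,u,P in obs])
    s=least_squares(r,x0,x_scale=[.01,.01,.1],loss='soft_l1'); 
    print(name,s.x.round(4),np.degrees(s.x[2]).round(2)); print(r(s.x).reshape(-1,2).round(1).tolist()); return s.x
BT=(280,135,6);BS=(270,250,7);CT=(155,180,6);CS=(430,235,6)
E
cat > f1.py <<'E'
from fit import *
T=lambda u,P,c:("top",px(c,u),P); S=lambda u,P,c:("scene",px(c,u),P)
h=.045
br=[T((140,97),(.04,.05,h),BT),T((377,120),(.04,-.05,h),BT),T((345,487),(-.115,-.05,h),BT),T((100,462),(-.115,.05,h),BT),T((250,172),(0,0,.085),BT),
 S((265,72),(-.115,-.05,h),BS),S((540,158),(-.115,.05,h),BS),S((58,432),(.04,-.05,h),BS),S((260,300),(0,0,.085),BS)]
pb=fit([o for o in br if o[0]=="top"],[.6,-.02,0],'br top');pb2=fit([o for o in br if o[0]!="top"],[.6,-.02,0],'br sc');pb=fit(br,[.6,-.02,0],'br')
z=.055
cl=[T((178,358),(-.024,.026,z),BT),T((302,383),(-.024,-.026,z),BT),T((205,415),(-.042,.012,z),BT),T((262,423),(-.042,-.012,z),BT),
 S((272,152),(-.024,-.026,z),BS),S((414,203),(-.024,.026,z),BS),S((340,128),(-.042,-.012,z),BS),S((398,155),(-.042,.012,z),BS)]
fit([o for o in cl if o[0]=="top"],[.55,-.02,0],'clip top');fit([o for o in cl if o[0]!="top"],[.55,-.02,0],'clip sc');pc=fit(cl,[.55,-.02,0],'clip')
t=.059;f=.028
tl=[T((160,225),(.06,.011,t),CT),T((212,225),(.06,-.011,t),CT),T((152,525),(-.06,.011,t),CT),T((212,525),(-.06,-.011,t),CT),
 T((170,78),(.13,.019,f),CT),T((257,76),(.13,-.019,f),CT),
 S((212,85),(-.06,-.011,t),CS),S((265,92),(-.06,.011,t),CS),S((195,325),(.06,-.011,t),CS),S((258,333),(.06,.011,t),CS),S((150,560),(.13,-.019,f),CS),S((258,582),(.13,.019,f),CS)]
fit([o for o in tl if o[0]=="top"],[.45,.25,0],'tool top');fit([o for o in tl if o[0]!="top"],[.45,.25,0],'tool sc');pt=fit(tl,[.45,.25,0],'tool')
c=.010
cr=[T((138,208),(.075,.035,c),CT),T((300,203),(.075,-.035,c),CT),T((135,557),(-.075,.035,c),CT),T((296,550),(-.075,-.035,c),CT),
 T((128,253),(.045,.0225,.049),CT),T((243,252),(.045,-.0225,.049),CT),T((125,475),(-.045,.0225,.049),CT),T((240,474),(-.045,-.0225,.049),CT),
 S((130,143),(-.075,-.035,c),CS),S((110,437),(.075,-.035,c),CS),S((292,475),(.075,.035,c),CS)]
fit([o for o in cr if o[0]=="top"],[.45,.25,0],'cradle top');fit([o for o in cr if o[0]!="top"],[.45,.25,0],'cr sc');pcr=fit(cr,[.45,.25,0],'cradle')
np.save('poses.npy',[pb,pc,pt,pcr])
E
python3 f1.py
```

```text
br top [ 0.6505 -0.0094 -0.0798] -4.57
[[-0.3, 0.0], [0.5, -0.1], [0.0, 0.1], [-0.2, 0.3], [-0.0, -0.2]]
br sc [ 0.6506 -0.0081 -0.0874] -5.01
[[-0.5, -0.4], [0.8, -0.1], [-0.2, -0.0], [0.0, 0.4]]
br [ 0.6505 -0.0088 -0.0828] -4.75
[[-0.4, -0.0], [0.3, -0.1], [-0.4, 0.1], [-0.6, 0.2], [-0.3, -0.2], [-1.0, -0.5], [0.3, -0.3], [-0.4, -0.0], [-0.3, 0.3]]
clip top [ 0.5996 -0.011  -0.1631] -9.35
[[-0.1, 0.7], [0.4, 0.2], [-0.3, -0.7], [0.0, -0.2]]
clip sc [ 0.5996 -0.0101 -0.1744] -9.99
[[-0.2, -0.3], [0.3, 0.8], [-0.7, -0.2], [0.6, -0.2]]
clip [ 0.5996 -0.0105 -0.1658] -9.5
[[-0.4, 0.6], [0.1, 0.3], [-0.6, -0.7], [-0.3, -0.2], [-0.5, -0.3], [0.1, 0.6], [-1.0, -0.2], [0.3, -0.4]]
tool top [0.4592 0.3109 0.0428] 2.45
[[-0.1, 0.3], [0.4, 0.1], [0.3, 0.2], [-0.4, -0.0], [-0.5, -0.3], [0.2, -0.3]]
tool sc [0.4641 0.3112 0.0527] 3.02
[[-0.8, 0.4], [-0.0, 1.0], [0.5, 0.5], [0.5, 1.1], [-0.4, -4.6], [0.1, -4.5]]
tool [0.4607 0.3112 0.0475] 2.72
[[-0.3, -0.3], [0.2, -0.5], [0.3, -0.4], [-0.4, -0.7], [-0.8, -0.8], [-0.1, -0.9], [-0.6, -0.6], [0.2, -0.0], [0.5, -0.8], [0.4, -0.1], [-0.6, -6.1], [-
[... 1167 characters left out ...]
()
    ~~~~~~~~~~~~~~~~^^
    self.f = self.fun_wrapped(xp_copy(self.x))
             ~~~~~~~~~~~~~~~~^^^^^^^^^^^^^^^^^
    return np.atleast_1d(self.fun(x))
                         ~~~~~~~~^^^
    return self.f(x, *self.args, **self.kwargs)
           ~~~~~~^^^^^^^^^^^^^^^^^^^^^^^^^^^^^^
  File "fit.py", line 6, in r
    def r(p): return np.concatenate([proj(n,place(*p,P))[0]-u for n,u,P in obs])
                                     ~~~~^^^^^^^^^^^^^^^
  File "h.py", line 6, in proj
    c=cal(n);p=np.atleast_2d(X)@np.array(c['R']).T+c['t']
  File "h.py", line 4, in cal
    return env.get_calibration(n)
           ~~~~~~~~~~~~~~~~~~~^^^
ValueError: time passes only in moves, steps and waits
```

```bash
sed -i 's/^def cal(n):/import functools\n@functools.lru_cache\ndef cal(n):/' h.py; sed -i 's/S((150,560)/S((148,528)/;s/S((258,582)/S((256,550)/' f1.py; python3 f1.py | tail -12
cat > mv.py <<'E'
from h import *
from scipy.spatial.transform import Rotation as Ro
import sys
def Rt(yaw):  # x axis (jaws) = tool's -/+ y, y axis down; chosen sign below
    s=SG; x=s*np.array([-np.sin(yaw),np.cos(yaw),0]); y=np.array([0,0,-1.]); z=np.cross(x,y); return np.c_[x,y,z]
SG=1
def rel(p0,R0,p1,R1):
    d=R0.T@(np.array(p1)-p0)/.5; r=Ro.from_matrix(R0.T@R1).as_rotvec()/np.pi
    return d,r
E
python3 - <<'E'
from mv import *
s=env.get_state();R=Ro.from_rotvec(s['eef_rot']).as_matrix();print(R.round(3))
import mv
for sg in (1,-1):
    mv.SG=sg; print(sg,rel(s['ee_pos'],R,s['ee_pos'],Rt(.0465)))
E
```

```text
tool top [0.4592 0.3109 0.0428] 2.45
[[-0.1, 0.3], [0.4, 0.1], [0.3, 0.2], [-0.4, -0.0], [-0.5, -0.3], [0.2, -0.3]]
tool sc [0.4621 0.3111 0.0465] 2.66
[[-0.6, -0.2], [0.2, 0.4], [0.4, -0.3], [0.3, 0.4], [-0.4, -0.2], [0.1, -0.0]]
tool [0.4604 0.3111 0.0449] 2.57
[[-0.2, -0.2], [0.3, -0.4], [0.2, -0.3], [-0.5, -0.5], [-0.6, -0.7], [0.0, -0.8], [-0.5, -0.7], [0.3, -0.1], [0.4, -0.9], [0.3, -0.2], [-0.4, -0.9], [0.0, -0.7]]
cradle top [0.4651 0.3136 0.0471] 2.7
[[-0.7, -1.0], [-0.0, -0.9], [-1.2, 0.4], [0.2, 0.8], [0.7, 0.3], [0.0, -0.1], [0.5, 0.3], [0.1, -0.1]]
cr sc [0.4685 0.3147 0.0372] 2.13
[[-0.1, -0.4], [-0.9, -0.1], [1.1, 0.4]]
cradle [0.4658 0.314  0.0458] 2.63
[[-0.8, -1.3], [-0.1, -1.2], [-1.4, 0.1], [-0.0, 0.5], [0.6, -0.0], [-0.1, -0.4], [0.4, -0.0], [-0.1, -0.4], [-0.6, -1.3], [-0.9, -1.0], [1.1, -0.7]]
[[ 0.318 -0.001 -0.948]
 [ 0.948 -0.001  0.318]
 [-0.001 -1.     0.   ]]
1 (array([0., 0., 0.]), array([-0.00012818, -0.11786299, -0.00036045]))
-1 (array([0., 0., 0.]), array([ 5.05248524e-04,  8.82136850e-01, -1.79672241e-04]))
```

```bash
cat > go.py <<'E'
# usage: go.py x y z yaw ; prints row fractions from commanded/measured pose
from mv import *
import json,os
def start():
    s=env.get_state(); return s['ee_pos'],Ro.from_rotvec(s['eef_rot']).as_matrix(),s
def show(p1,yaw,p0=None,R0=None):
    a,b,s=start()
    d,r=rel(a if p0 is None else p0,b if R0 is None else R0,p1,Rt(yaw)); print('d',d.round(4),'r',r.round(4))
if __name__=="__main__":
    v=list(map(float,sys.argv[1:5])); show(v[:3],v[3]); s=env.get_state(); print(s['time_s'],s['ee_pos'].round(4),s['force'].round(2),s['gripper_width'])
E
python3 go.py .4754 .3118 .14 .045
```

```text
d [-0.2056  0.1816 -0.7031] r [-1.000e-04 -1.174e-01 -4.000e-04]
0.1 [0.1749 0.5212 0.2307] [0.39 0.28 0.09] 0.08574544970870966
```

Emit:
servo_tool([
  [[-0.2056, 0.1816, -0.7031, 0, -0.1174, -0.0004, 1], [-0.2056, 0.1816, -0.7031, 0, -0.1174, -0.0004, 1], [-0.2056, 0.1816, -0.7031, 0, -0.1174, -0.0004, 1], [-0.2056, 0.1816, -0.7031, 0, -0.1174, -0.0004, 1], [-0.2056, 0.1816, -0.7031, 0, -0.1174, -0.0004, 1], [-0.2056, 0.1816, -0.7031, 0, -0.1174, -0.0004, 1], [-0.2056, 0.1816, -0.7031, 0, -0.1174, -0.0004, 1], [-0.2056, 0.1816, -0.7031, 0, -0.1174, -0.0004, 1]],
], force=80)

```text
time_s: 1.1
ee_pos: [0.4757, 0.3115, 0.1399]
eef_rot: [-1.187, -1.24, 1.241]
force: [-0.2, -0.2, 0.2]
gripper_width: 0.0854
```

```bash
python3 go.py .4754 .3118 .028 .045; python3 - <<'E'
from h import *
for n in('scene','top'):
    cv2.imwrite(f'pics/{n}1.png',env.get_image(n)[:,:,::-1])
s=cv2.imread('pics/scene1.png')[160:340,380:560]; t=cv2.imread('pics/top1.png')[170:290,130:250]
cv2.imwrite('pics/j1.png',np.hstack([cv2.resize(s,(400,400)),cv2.resize(t,(400,400))]))
print(proj('top',[[.4754,.3118,.14]]),proj('scene',[[.4754,.3118,.14]]))
E
```

```text
d [0.0004 0.2237 0.0003] r [-0.0004 -0.0005  0.0003]
1.1 [0.4757 0.3115 0.1399] [-0.16 -0.18  0.19] 0.0853602937295342
[[174.11641465 229.68925513]] [[477.91924966 248.69476727]]
```

View pics/j1.png

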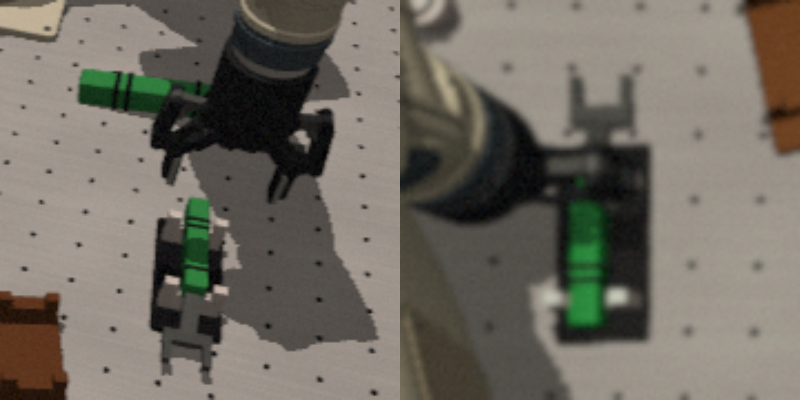

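The gripper sits over the handle and straddles it in both views: fingers at about (175,150) and (300,170) on the left of the composite. I'll descend and close.

Emit:
servo_tool([
  [[0.0002, 0.08, 0, 0, 0, 0, 1], [0.0002, 0.16, 0, 0, 0, 0, 1], [0.0002, 0.2, 0, 0, 0, 0, 1], [0.0002, 0.224, 0, 0, 0, 0, 1], [0.0002, 0.224, 0, 0, 0, 0, 0.6], [0.0002, 0.224, 0, 0, 0, 0, 0], [0.0002, 0.224, 0, 0, 0, 0, 0], [0.0002, 0.224, 0, 0, 0, 0, 0]],
], force=80)

```text
time_s: 2.2
ee_pos: [0.4761, 0.3126, 0.0295]
eef_rot: [-1.187, -1.244, 1.24]
force: [-0.6, 1.4, 5.4]
gripper_width: 0.0207
```

Emit:
servo_tool([
  [[0, 0, 0, 0, 0, 0, 0], [0, 0, 0, 0, 0, 0, 0], [0, 0, 0, 0, 0, 0, 0]],
], force=80)

```text
time_s: 2.58
ee_pos: [0.4761, 0.3126, 0.0295]
eef_rot: [-1.187, -1.244, 1.24]
force: [-0.9, 0.1, 6.4]
gripper_width: 0.0209
```

Emit:
servo_tool([
  [[0, -0.02, 0, 0, 0, 0, 0], [0, -0.06, 0, 0, 0, 0, 0], [0, -0.12, 0, 0, 0, 0, 0], [0, -0.18, 0, 0, 0, 0, 0], [0, -0.2, 0, 0, 0, 0, 0], [0, -0.2, 0, 0, 0, 0, 0]],
])

```text
time_s: 3.32
ee_pos: [0.4757, 0.3122, 0.1287]
eef_rot: [-1.187, -1.244, 1.241]
force: [-0.7, -0.1, -1.7]
gripper_width: 0.0208
```

```bash
python3 - <<'E'
from h import *
from go import *
for n in('scene','top'):
    cv2.imwrite(f'pics/{n}2.png',env.get_image(n)[:,:,::-1])
crop('pics/scene2.png',420,180,120,130,5,'pics/s2.png');crop('pics/top2.png',130,140,130,130,5,'pics/t2.png')
a,b,s=start();print(a.round(4),s['force'].round(1),b.round(3))
E
```

```text
[0.4751 0.3119 0.1274] [-0.4  0.1 -1.1] [[-0.045 -0.001 -0.999]
 [ 0.999  0.001 -0.045]
 [ 0.001 -1.     0.001]]
```

View pics/s2.png

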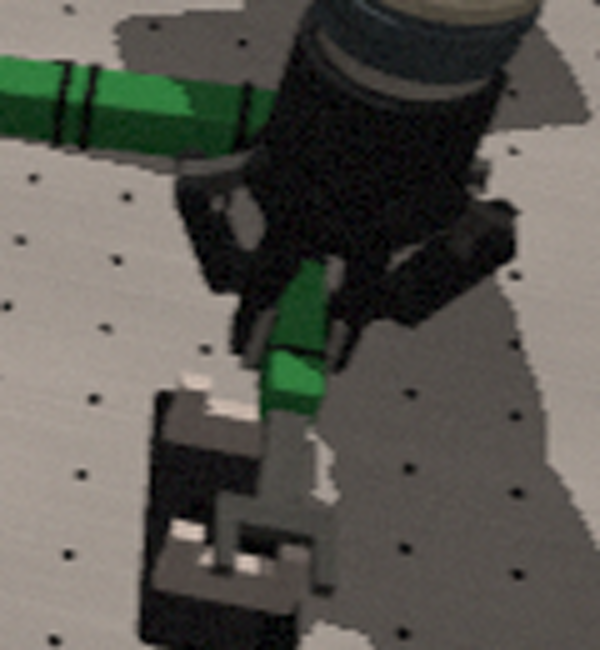

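View pics/t2.png

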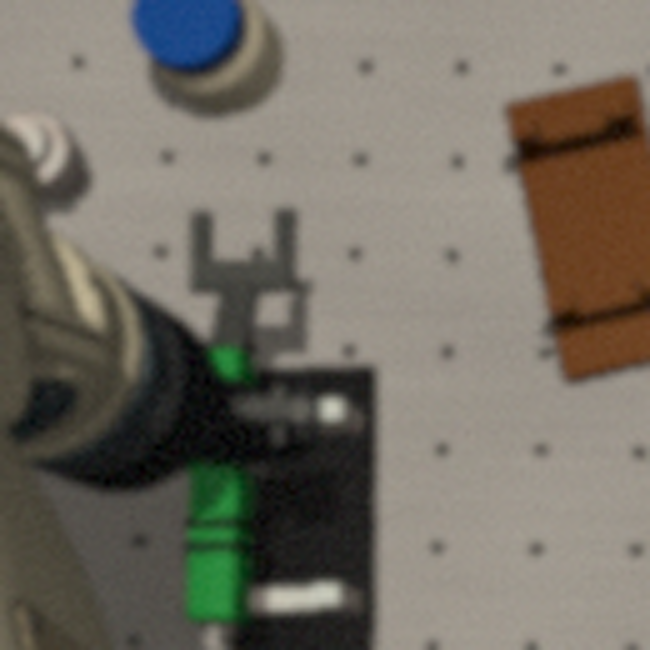

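```bash
cat > f2.py <<'E'
from fit import *
from go import *
from scipy.spatial.transform import Rotation as Ro
def fit5(obs,x0):
    def W(p,P): return Ro.from_euler('ZY',[p[3],p[4]]).as_matrix()@np.array(P)+p[:3]
    def r(p): return np.concatenate([np.concatenate([proj(n,W(p,P))[0]-u for n,u,P in obs]),[(p[4])/.01*.5]])
    s=least_squares(r,x0,x_scale=[.01,.01,.01,.1,.1],loss='soft_l1');print(s.x.round(4),r(s.x)[:-1].reshape(-1,2).round(1).tolist());return s.x
CT2=(130,140,5);CS2=(420,180,5)
T=lambda u,P:("top",px(CT2,u),P);S=lambda u,P:("scene",px(CS2,u),P)
f=-.007
obs=[T((201,211),(.13,.019,f)),T((287,208),(.13,-.019,f)),T((190,290),(.093,.023,f)),T((188,616),(-.06,.011,.024)),T((240,618),(-.06,-.011,.024)),T((209,348),(.06,.011,.024)),
S((222,570),(.13,-.019,-.011)),S((322,590),(.13,.019,-.011)),S((218,496),(.093,-.023,f)),S((264,395),(.06,-.011,.024)),S((323,392),(.06,.011,.024))]
p=fit5(obs,[.46,.311,.135,.045,0])
a,b,s=start(); d=b.T@(p[:3]-a); print('origin in hand (mm): x(jaw) y(down) z(back)',(d*1e3).round(1))
E
python3 f2.py
```

```text
[0.459  0.3074 0.1341 0.056  0.0024] [[-0.1, -0.1], [-0.7, -0.2], [0.1, 0.1], [0.3, 0.9], [0.1, 0.1], [-3.3, -0.4], [-0.4, 0.6], [-0.4, 0.4], [-0.7, -0.7], [0.4, -1.6], [-0.1, 1.0]]
origin in hand (mm): x(jaw) y(down) z(back) [-3.8 -6.7 16.3]
```

```bash
cat >> f2.py <<'E'
print('no bad pt');obs2=[o for i,o in enumerate(obs) if i!=5]
p=fit5(obs2,[.46,.311,.135,.045,0]);a,b,s=start();print((b.T@(p[:3]-a)*1e3).round(1))
def seg(n,p,crp,src,out,col=(0,0,255)):
    im=cv2.imread(src);x0,y0,k=crp
    W=lambda P:Ro.from_euler('ZY',[p[3],p[4]]).as_matrix()@np.array(P)+p[:3]
    loops=[[(.06,.011,.024),(.06,-.011,.024),(-.06,-.011,.024),(-.06,.011,.024)],[(.093,.023,f),(.13,.023,f),(.13,.015,f),(.107,.015,f),(.107,-.015,f),(.13,-.015,f),(.13,-.023,f),(.093,-.023,f)]]
    for L in loops:
        q=np.array([proj(n,W(P))[0] for P in L]); q=((q-[x0,y0]+.5)*k-.5).round().astype(int); cv2.polylines(im,[q],True,col,1)
    cv2.imwrite(out,im)
h=np.r_[a+b@np.array([0,-.0067,.0157]),.045,0]
seg('top',h,CT2,'pics/t2.png','pics/t2o.png');seg('scene',h,CS2,'pics/s2.png','pics/s2o.png')
t=cv2.imread('pics/t2o.png')[150:650,50:450];s_=cv2.imread('pics/s2o.png')[150:650,150:550];cv2.imwrite('pics/o2.png',np.hstack([t,s_]))
E
python3 f2.py|tail -3
```

```text
no bad pt
[0.4591 0.3075 0.1345 0.0562 0.004 ] [[-0.2, -0.2], [-0.7, -0.2], [0.0, -0.0], [0.2, 0.8], [0.0, 0.0], [-0.3, 0.6], [-0.3, 0.4], [-0.6, -0.7], [0.5, -1.6], [0.0, 1.0]]
[-3.7 -7.1 16.1]
```

View pics/o2.png

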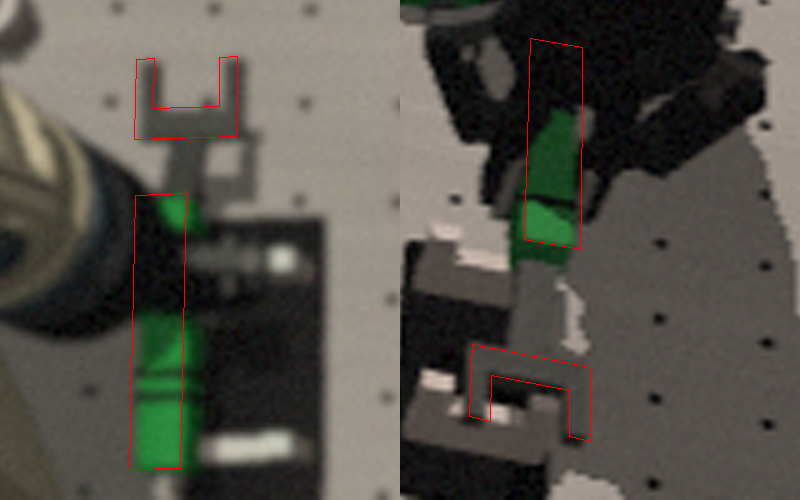

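The tool is held level. The overlay puts it about 3.5 mm to -y of the hand axis in both views, with tine tips at about (203,211) and (287,208) in the top crop. That looks like a common camera bias, so I'll work in vision-relative terms. Next is the move to a point in front of the clip.

```bash
python3 go.py .4267 .0221 .128 -.166
```

```text
d [-0.5748 -0.0014  0.1227] r [-0.0004  0.0671  0.0001]
3.425 [0.4751 0.3119 0.1274] [-0.39  0.13 -1.14] 0.020649075152739883
```

Emit:
servo_tool([
  [[-0.09, 0, 0.02, 0, 0.012, 0, 0], [-0.19, 0, 0.04, 0, 0.024, 0, 0], [-0.29, 0, 0.06, 0, 0.036, 0, 0], [-0.39, 0, 0.085, 0, 0.05, 0, 0], [-0.49, 0, 0.105, 0, 0.06, 0, 0], [-0.55, 0, 0.118, 0, 0.067, 0, 0], [-0.5748, 0, 0.1227, 0, 0.0671, 0, 0], [-0.5748, 0, 0.1227, 0, 0.0671, 0, 0]],
])

```text
time_s: 4.42
ee_pos: [0.427, 0.0221, 0.1276]
eef_rot: [-1.282, -1.086, 1.085]
force: [0.1, -0.3, -0.9]
gripper_width: 0.0209
```

```bash
python3 go.py .4267 .0221 .064 -.166
```

```text
d [-0.0003  0.1272  0.0005] r [-0.0003 -0.0003  0.0005]
4.425 [0.427  0.0221 0.1276] [ 0.12 -0.25 -0.86] 0.020870911612703234
```

Emit:
servo_tool([
  [[0, 0.05, 0, 0, 0, 0, 0], [0, 0.1, 0, 0, 0, 0, 0], [0, 0.127, 0, 0, 0, 0, 0], [0, 0.127, 0, 0, 0, 0, 0], [0, 0.127, 0, 0, 0, 0, 0]],
])

```text
time_s: 5.05
ee_pos: [0.4277, 0.0227, 0.0652]
eef_rot: [-1.283, -1.088, 1.085]
force: [0.2, -0.9, -1.5]
gripper_width: 0.0208
```

```bash
python3 - <<'E'
from h import *
from go import *
for n in('scene','top'):
    cv2.imwrite(f'pics/{n}3.png',env.get_image(n)[:,:,::-1])
crop('pics/scene3.png',270,210,110,110,6,'pics/s3.png');crop('pics/top3.png',270,140,90,100,6,'pics/t3.png')
a,b,s=start();print(s['time_s'],a.round(4),s['force'].round(1),b.round(3))
E
```

```text
5.15 [0.4278 0.0225 0.0653] [ 0.1 -0.2 -0.9] [[ 0.165  0.002 -0.986]
 [ 0.986  0.001  0.165]
 [ 0.001 -1.    -0.001]]
```

View pics/s3.png

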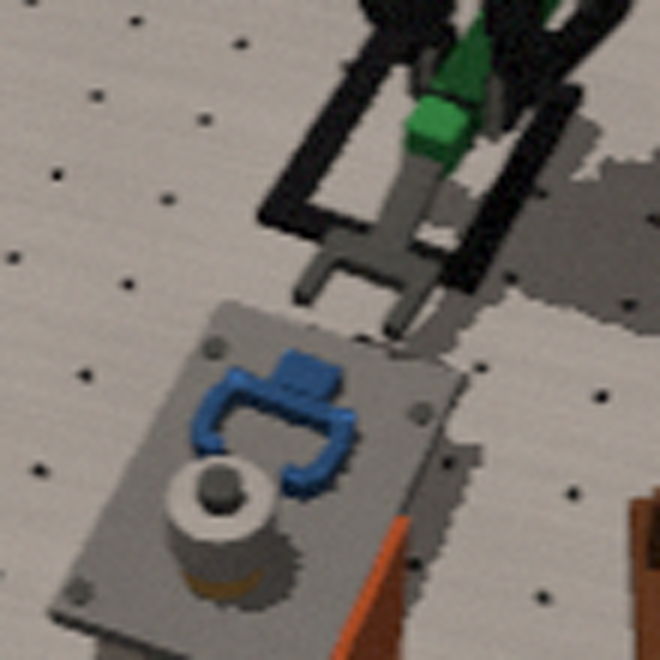

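View pics/t3.png

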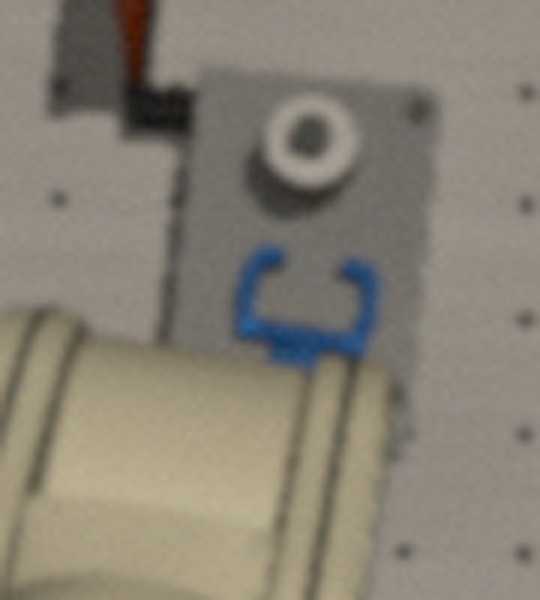

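```bash
cat > f3.py <<'E'
from fit import *
from go import *
C=(270,210,6);zo=.0653+.0055
S=lambda u,P:("scene",px(C,u),(P[0],P[1],P[2]+zo))
f=-.007
obs=[S((300,292),(.13,-.019,f)),S((394,327),(.13,.019,f)),S((325,243),(.093,-.023,f)),S((438,277),(.093,.023,f)),S((410,131),(.06,-.011,.024)),S((463,144),(.06,.011,.024))]
p=fit(obs,[.41,.02,-.16],'tool')
a,b,s=start();print('in hand',(b.T@(np.r_[p[:2],zo]-a)*1e3).round(1))
cl=np.array([.5996,-.0101]);
for yaw in(-.1745,-.166):
  ax=np.array([np.cos(yaw),np.sin(yaw)]);ay=np.array([-ax[1],ax[0]])
  tip=p[:2]+.13*np.array([np.cos(p[2]),np.sin(p[2])])
  print('tips in clip frame',((tip-cl)@ax).round(4),((tip-cl)@ay).round(4),'dyaw',p[2]-yaw)
print(proj('scene',place(*p,[(.13,-.019,f+zo),(.13,.019,f+zo)])),)
E
python3 f3.py
```

```text
tool [ 0.4133  0.03   -0.2085] -11.95
[[0.1, 0.5], [-0.8, 0.9], [2.2, -2.5], [1.0, -0.9], [-0.5, -0.2], [-0.8, 0.9]]
in hand [ 5.1 -5.5 15.6]
tips in clip frame -0.0605 0.0028 dyaw -0.03402134692898551
tips in clip frame -0.0605 0.0033 dyaw -0.04252134692898549
[[319.65294657 258.75958898]
 [334.46567403 264.99957285]]
```

```bash
cat > f4.py <<'E'
from fit import *
from go import *
C=(270,210,6)
a,b,s=start()
z=a[2]+.0055-.007
tip=unproj('scene',px(C,(347,309)),z)
l=unproj('scene',px(C,(300,292)),z);r=unproj('scene',px(C,(394,327)),z)
print('tip',tip.round(4),'tine yaw',np.arctan2(-(r-l)[0],(r-l)[1]),np.linalg.norm(r-l))
print('tip in hand',(b.T@(tip-a)*1e3).round(1))
cl=np.array([.5996,-.0101]);yaw=-.17
ax=np.array([np.cos(yaw),np.sin(yaw)]);ay=np.array([-ax[1],ax[0]])
print('tips in clip',((tip[:2]-cl)@ax*1e3).round(1),((tip[:2]-cl)@ay*1e3).round(1))
# overlay on expected outline
E
python3 f4.py
```

```text
tip [0.538  0.0033 0.0638] tine yaw -0.15820094629512083 0.03921694100446264
tip in hand [  -0.7    1.7 -111.9]
tips in clip -63.0 2.8
```

The top view is blocked by the arm. The scene crop shows the tine tips at (300,292) and (394,327) and the tab's back mid at (316,359). The fork is about 3 mm too far to the clip's +y, so I'll shift it, lower it and go a little forward.

Emit:
servo_tool([
  [[-0.006, 0.008, -0.008, 0, 0, 0, 0], [-0.006, 0.0185, -0.018, 0, 0, 0, 0], [-0.006, 0.0185, -0.026, 0, 0, 0, 0], [-0.006, 0.0185, -0.026, 0, 0, 0, 0]],
])

```text
time_s: 5.65
ee_pos: [0.4399, 0.0172, 0.0553]
eef_rot: [-1.282, -1.087, 1.085]
force: [-0.7, 0.1, -1.5]
gripper_width: 0.0211
```

```bash
cat > look.py <<'E'
from h import *
from go import *
i=sys.argv[1]
cv2.imwrite(f'pics/scene{i}.png',env.get_image('scene')[:,:,::-1])
crop(f'pics/scene{i}.png',285,235,75,75,9,f'pics/s{i}.png')
a,b,s=start();print(s['time_s'],a.round(4),s['force'].round(1),s['gripper_width'])
E
python3 look.py 4
```

```text
5.7 [0.4396 0.0173 0.0553] [ 0.  -0.2 -0.5] 0.020616889702066727
```

View pics/s4.png

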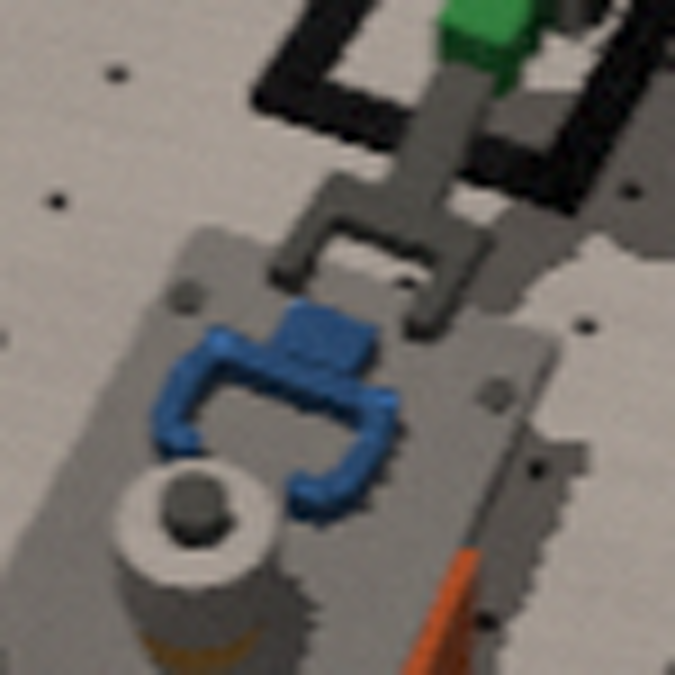

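The fork is nearly aligned: tine tips at (285,270) and (420,322), tab rear corners at (300,303) and (378,330). Clearance is about 1 mm on the -y side and 5 mm on +y, so I'll shift 1.5 mm towards -y and advance around the tab.

Emit:
servo_tool([
  [[-0.003, 0, -0.002, 0, 0, 0, 0], [-0.003, 0, -0.016, 0, 0, 0, 0], [-0.003, 0, -0.03, 0, 0, 0, 0], [-0.003, 0, -0.042, 0, 0, 0, 0], [-0.003, 0, -0.042, 0, 0, 0, 0]],
])

```text
time_s: 6.32
ee_pos: [0.4605, 0.0123, 0.0553]
eef_rot: [-1.282, -1.087, 1.085]
force: [-0.5, -0.2, -1.3]
gripper_width: 0.0205
```

```bash
python3 look.py 5
```

```text
6.375 [0.4601 0.0124 0.0552] [ 0.3  0.4 -1.4] 0.020924420790224257
```

View pics/s5.png

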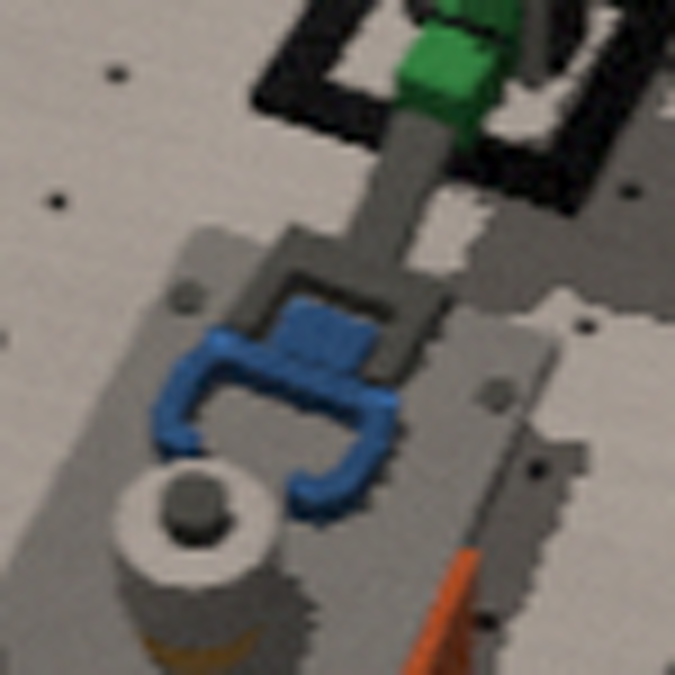

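The tines straddle the tab and the tips sit at the shoulders, around (225,330) and (390,385). Next I'll turn to the bracket's heading while pushing forward and shifting sideways, stopping short of the core.

```bash
python3 go.py .4803 .0083 .0555 -.0828
```

```text
d [-0.0014 -0.0006 -0.0412] r [-0.0001 -0.0264  0.0004]
6.375 [0.4601 0.0124 0.0552] [ 0.32  0.38 -1.38] 0.020924420790224257
```

Emit:
servo_tool([
  [[0, 0, -0.006, 0, -0.003, 0, 0], [0, 0, -0.013, 0, -0.0075, 0, 0], [0, 0, -0.02, 0, -0.013, 0, 0], [-0.001, 0, -0.027, 0, -0.0185, 0, 0], [-0.0014, 0, -0.034, 0, -0.0235, 0, 0], [-0.0014, 0, -0.0412, 0, -0.0264, 0, 0], [-0.0014, 0, -0.0412, 0, -0.0264, 0, 0]],
])

```text
time_s: 7.25
ee_pos: [0.4805, 0.0082, 0.0553]
eef_rot: [-1.246, -1.149, 1.147]
force: [0.2, 0.6, -1.1]
gripper_width: 0.0209
```

```bash
python3 look.py 6; python3 - <<'E'
from h import *
cv2.imwrite('pics/top6.png',env.get_image('top')[:,:,::-1]);crop('pics/top6.png',280,135,80,80,8,'pics/t6.png')
E
```

```text
7.3 [0.4803 0.0083 0.0553] [ 0.4 -0.1 -0.2] 0.02125846943501849
```

View pics/s6.png

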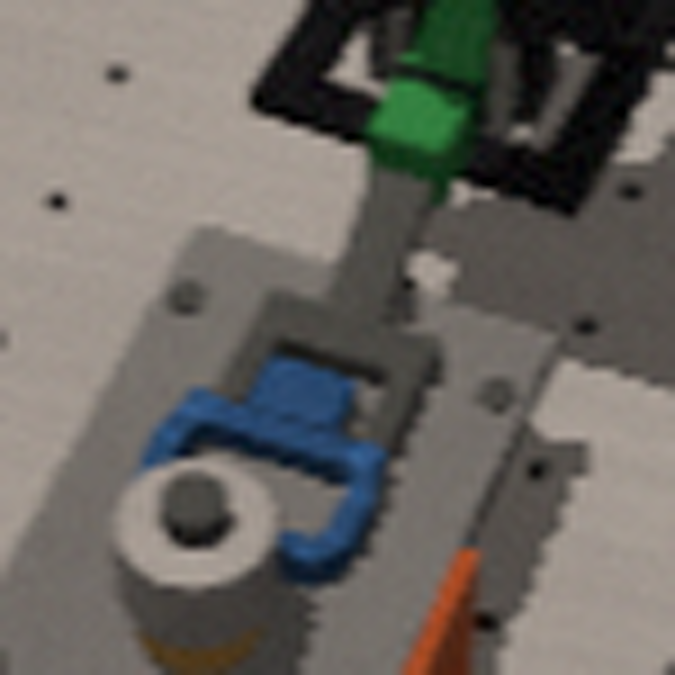

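View pics/t6.png

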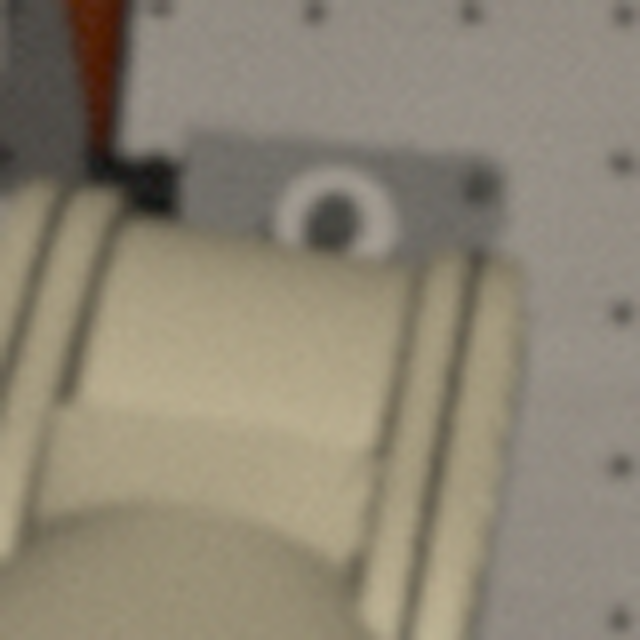

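```bash
cat > fc.py <<'E'
from fit import *
def clip(a,b,c,d,C=(285,235,9)):
    z=.055;S=lambda u,P:("scene",px(C,u),P)
    p=fit([S(a,(-.024,-.026,z)),S(b,(-.024,.026,z)),S(c,(-.042,-.012,z)),S(d,(-.042,.012,z))],[.61,-.01,-.1],'clip')
    g=np.array([.6506,-.0081]);y=-.0828;ax=np.array([np.cos(y),np.sin(y)]);ay=np.array([-ax[1],ax[0]])
    print('in bracket x,y mm',((p[:2]-g)@ax*1e3).round(1),((p[:2]-g)@ay*1e3).round(1),'dyaw deg',np.degrees(p[2]-y).round(1))
E
python3 - <<'E'
from fc import *
clip((216,328),(398,400),(300,303),(378,330))
clip((193,388),(385,455),(268,357),(355,383))
E
```

```text
clip [ 0.5995 -0.0101 -0.1752] -10.04
[[-0.3, -0.0], [0.3, 0.3], [-0.4, -0.6], [0.5, 0.2]]
in bracket x,y mm -50.8 -6.2 dyaw deg -5.3
clip [ 0.6183 -0.0076 -0.0942] -5.4
[[-0.6, 0.2], [-0.0, -0.0], [0.1, -0.3], [0.4, 0.1]]
in bracket x,y mm -32.3 -2.2 dyaw deg -0.7
```

Clip is now at bracket (-32, -2.2) mm, square to within 1°. I'll nudge it +2 mm sideways and forward a bit, then check.

Emit:
servo_tool([
  [[0.002, 0, -0.003, 0, 0, 0, 0], [0.004, 0, -0.006, 0, 0, 0, 0], [0.0045, 0, -0.008, 0, 0, 0, 0], [0.0045, 0, -0.008, 0, 0, 0, 0]],
])

```text
time_s: 7.85
ee_pos: [0.4845, 0.0103, 0.0553]
eef_rot: [-1.246, -1.149, 1.147]
force: [0.1, -1.1, -1.2]
gripper_width: 0.021
```

```bash
python3 look.py 7
```

```text
7.9 [0.4844 0.0102 0.0554] [ 0.4 -0.9 -0.5] 0.020753692523594994
```

View pics/s7.png

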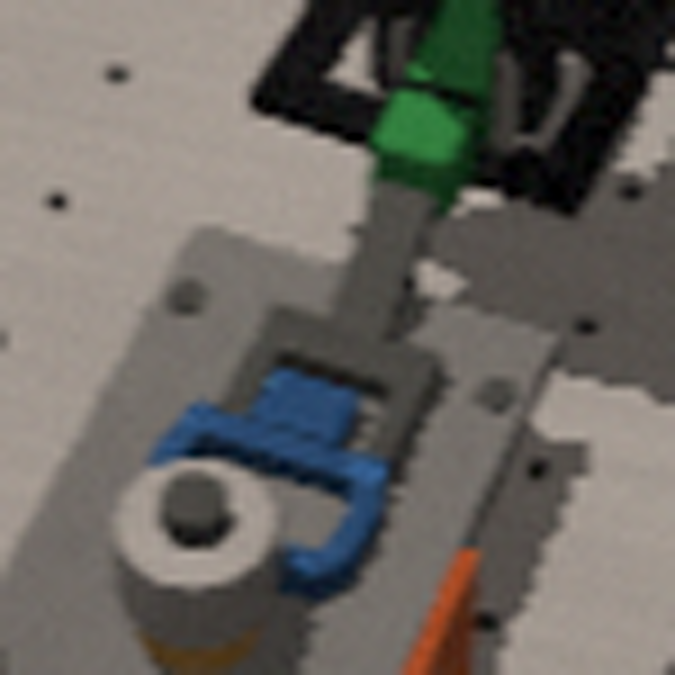

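```bash
python3 - <<'E'
from fc import *
clip((198,402),(389,467),(272,370),(360,395))
E
```

```text
clip [ 0.6217 -0.0051 -0.0864] -4.95
[[-0.7, 0.2], [0.1, 0.0], [0.1, -0.3], [0.4, 0.1]]
in bracket x,y mm -29.0 0.6 dyaw deg -0.2
```

Clip is centred (y +0.6 mm, x -29, yaw -0.2°). I'll recentre the fork around the tab and push.

Emit:
servo_tool([
  [[0, 0, 0.002, 0, 0, 0, 0], [-0.007, 0, 0.002, 0, 0, 0, 0], [-0.007, 0, 0, 0, 0, 0, 0], [-0.007, 0, -0.006, 0, 0, 0, 0], [-0.007, 0, -0.012, 0, 0, 0, 0], [-0.007, 0, -0.018, 0, 0, 0, 0], [-0.007, 0, -0.024, 0, 0, 0, 0], [-0.007, 0, -0.03, 0, 0, 0, 0]],
], force=100)

```text
time_s: 8.9
ee_pos: [0.4973, 0.0058, 0.0549]
eef_rot: [-1.243, -1.146, 1.149]
force: [-7.5, 1.0, 2.1]
gripper_width: 0.0204
```

```bash
python3 look.py 8
```

```text
8.95 [0.498  0.0056 0.055 ] [-5.  -0.2  0.9] 0.02086732535792127
```

View pics/s8.png

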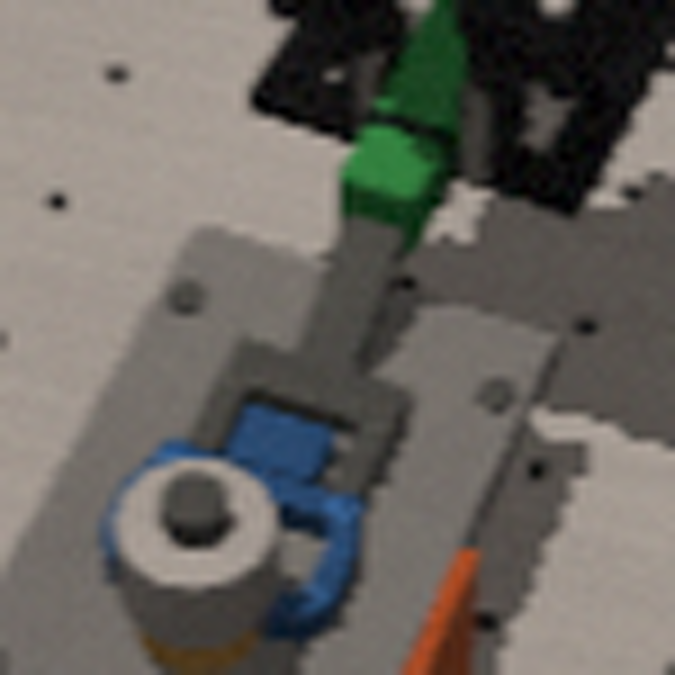

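The jaws have engaged the core at about (265,610) with 5–8 N of resistance. I'll keep pushing.

Emit:
servo_tool([
  [[0, 0, -0.008, 0, 0, 0, 0], [0, 0, -0.014, 0, 0, 0, 0], [0, 0, -0.02, 0, 0, 0, 0], [0, 0, -0.026, 0, 0, 0, 0], [0, 0, -0.03, 0, 0, 0, 0], [0, 0, -0.03, 0, 0, 0, 0]],
])

```text
time_s: 9.7
ee_pos: [0.5142, 0.0042, 0.0554]
eef_rot: [-1.246, -1.149, 1.147]
force: [0.0, 0.9, -2.0]
gripper_width: 0.0209
```

```bash
python3 look.py 9
```

```text
9.75 [0.514  0.0042 0.0553] [ 0.2 -0.9 -0.5] 0.020371748544856436
```

View pics/s9.png

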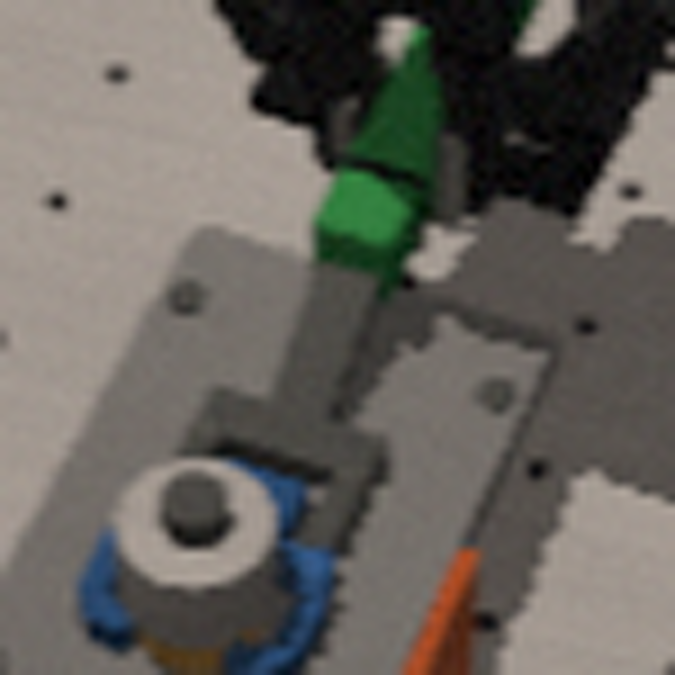

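The force dropped to zero, so the clip has snapped. I'll push a few mm more to feel the hard stop.

Emit:
servo_tool([
  [[0, 0, -0.002, 0, 0, 0, 0], [0, 0, -0.004, 0, 0, 0, 0], [0, 0, -0.004, 0, 0, 0, 0]],
])

```text
time_s: 10.12
ee_pos: [0.5149, 0.0042, 0.055]
eef_rot: [-1.245, -1.147, 1.148]
force: [-5.0, -0.1, -0.4]
gripper_width: 0.0206
```

Emit:
servo_tool([
  [[0, 0, -0.002, 0, 0, 0, 0], [0, 0, -0.003, 0, 0, 0, 0], [0, 0, -0.003, 0, 0, 0, 0]],
])

```text
time_s: 10.5
ee_pos: [0.5149, 0.0043, 0.0548]
eef_rot: [-1.243, -1.145, 1.149]
force: [-12.0, -0.0, 2.6]
gripper_width: 0.0206
```

```bash
python3 look.py 10
```

```text
10.55 [0.5149 0.0043 0.0549] [-11.8   0.6   3.8] 0.02044602742676021
```

View pics/s10.png

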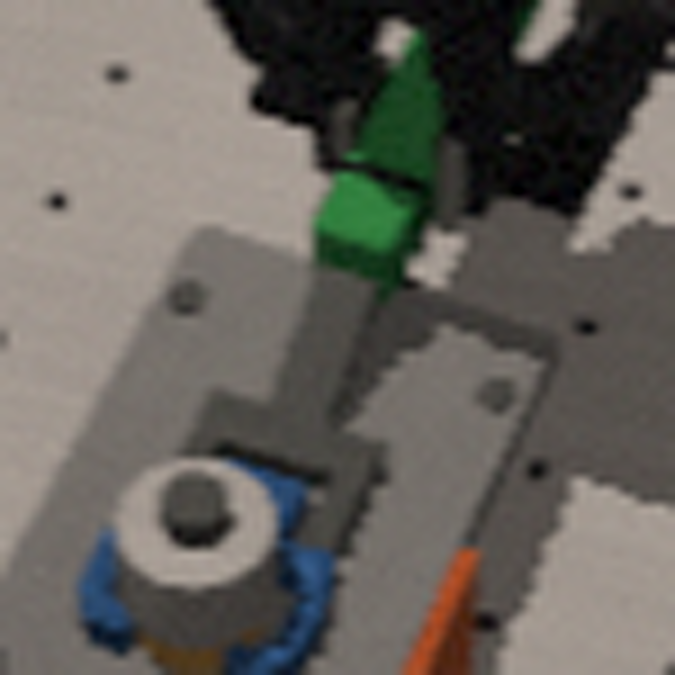

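Hard stop: the hand stays at x = 0.5149 while the force rises to 12 N, and the clip has not moved in the picture. I'll back straight off.

Emit:
servo_tool([
  [[0, 0, 0.01, 0, 0, 0, 0], [0, 0, 0.03, 0, 0, 0, 0], [0, 0, 0.06, 0, 0, 0, 0], [0, 0, 0.1, 0, 0, 0, 0], [0, -0.04, 0.15, 0, 0, 0, 0], [0, -0.1, 0.2, 0, 0, 0, 0], [0, -0.146, 0.22, 0, 0, 0, 0], [0, -0.146, 0.22, 0, 0, 0, 0]],
])

```text
time_s: 11.55
ee_pos: [0.4077, 0.013, 0.1297]
eef_rot: [-1.249, -1.151, 1.146]
force: [0.2, 0.0, -1.4]
gripper_width: 0.0204
```

```bash
python3 look.py 11;python3 - <<'E'
from h import *
cv2.imwrite('pics/top11.png',env.get_image('top')[:,:,::-1]);crop('pics/top11.png',280,135,80,80,8,'pics/t11.png')
E
```

```text
11.6 [0.4078 0.013  0.1287] [ 0.2 -0.5 -2. ] 0.02037826927020347
```

View pics/s11.png

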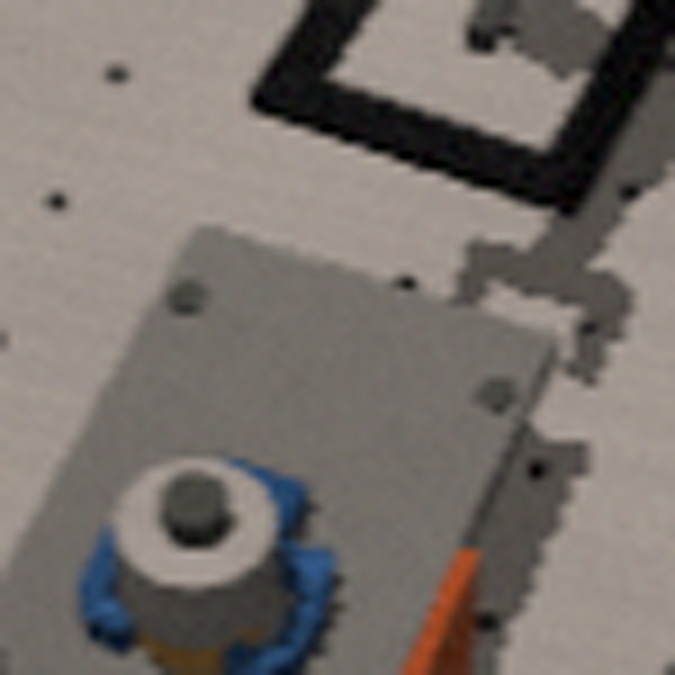

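View pics/t11.png

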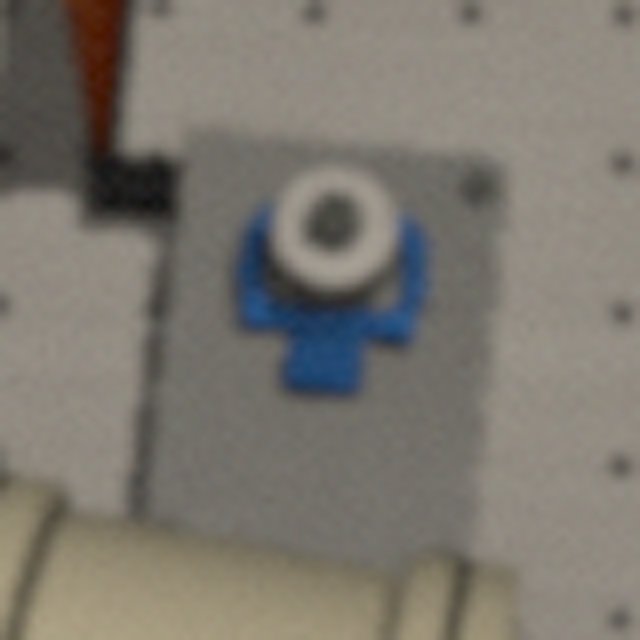

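```bash
python3 - <<'E'
from fit import *
C=(280,135,8);z=.055;S=lambda u,P:("top",px(C,u),P)
p=fit([S((240,326),(-.024,.026,z)),S((411,343),(-.024,-.026,z)),S((283,388),(-.042,.012,z)),S((360,394),(-.042,-.012,z))],[.65,-.01,-.1],'clip')
g=np.array([.6505,-.0094]);y=-.0828;ax=np.array([np.cos(y),np.sin(y)]);ay=np.array([-ax[1],ax[0]])
print(((p[:2]-g)@ax*1e3),((p[:2]-g)@ay*1e3))
E
python3 go.py .475 .3118 .128 .0465
```

```text
clip [ 0.6508 -0.0096 -0.0769] -4.41
[[0.1, 0.1], [0.1, -0.2], [-0.2, -0.0], [0.0, 0.1]]
0.2707825441125749 -0.15747410198341774
d [ 0.6068  0.0008 -0.0846] r [ 0.0003 -0.0412  0.0004]
11.65 [0.4077 0.013  0.128 ] [-0.76  0.25 -1.35] 0.02036861028224674
```

The top view shows the clip fully on the shaft; its fitted offset from the groove is (0.3, -0.2) mm. Now to carry the tool back over the cradle.

```bash
python3 go.py .480 .3145 .11 .0465
```

```text
d [ 0.6129  0.0368 -0.0941] r [ 0.0003 -0.0412  0.0004]
11.65 [0.4077 0.013  0.128 ] [-0.76  0.25 -1.35] 0.02036861028224674
```

Emit:
servo_tool([
  [[0.09, 0, -0.014, 0, -0.006, 0, 0], [0.19, 0, -0.03, 0, -0.013, 0, 0], [0.29, 0, -0.045, 0, -0.02, 0, 0], [0.39, 0, -0.06, 0, -0.027, 0, 0], [0.49, 0, -0.076, 0, -0.034, 0, 0], [0.57, 0, -0.088, 0, -0.04, 0, 0], [0.6129, 0.02, -0.0941, 0, -0.0412, 0, 0], [0.6129, 0.0368, -0.0941, 0, -0.0412, 0, 0]],
])

```text
time_s: 12.65
ee_pos: [0.4797, 0.315, 0.108]
eef_rot: [-1.185, -1.243, 1.245]
force: [0.4, -1.0, -1.2]
gripper_width: 0.0207
```

Emit:
servo_tool([
  [[0, 0, 0, 0, 0, 0, 0], [0, 0, 0, 0, 0, 0, 0]],
])

```text
time_s: 12.9
ee_pos: [0.4801, 0.3134, 0.1104]
eef_rot: [-1.187, -1.243, 1.242]
force: [0.2, -0.3, -1.4]
gripper_width: 0.0204
```

```bash
cat > look2.py <<'E'
from h import *
from go import *
i=sys.argv[1]
for n in('scene','top'): cv2.imwrite(f'pics/{n}{i}.png',env.get_image(n)[:,:,::-1])
crop(f'pics/scene{i}.png',425,225,85,105,7,f'pics/s{i}.png');crop(f'pics/top{i}.png',155,175,70,105,7,f'pics/t{i}.png')
a,b,s=start();print(s['time_s'],a.round(4),s['force'].round(1),s['gripper_width'])
E
python3 look2.py 12
```

```text
13.0 [0.4804 0.3137 0.1108] [ 0.1  0.2 -1.5] 0.02037705653927753
```

View pics/s12.png

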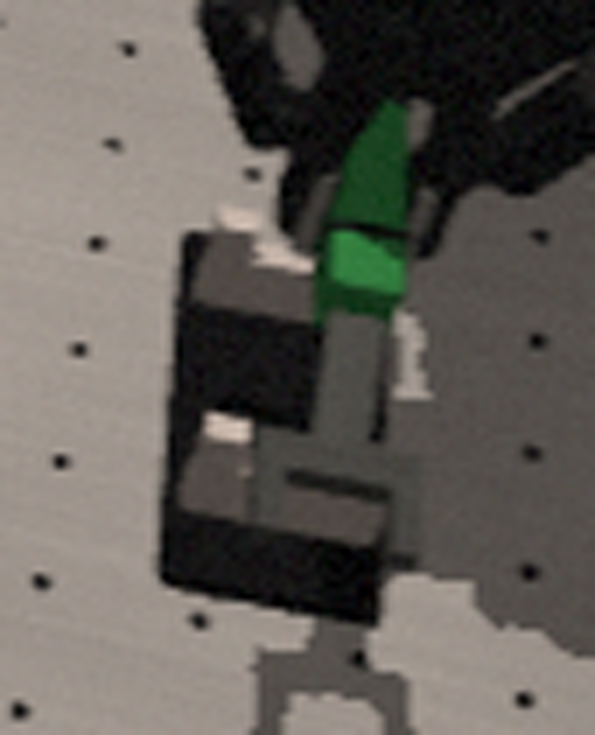

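View pics/t12.png

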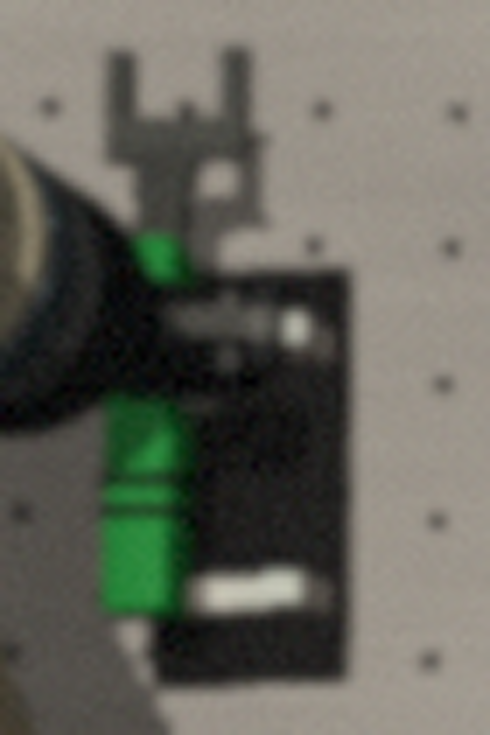

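```bash
cat > f5.py <<'E'
from fit import *
from go import *
C=(155,175,7);CS_=(425,225,7)
a,b,s=start();zo=.1105+.0055
T=lambda u,P:("top",px(C,u),(P[0],P[1],P[2]+zo));S=lambda u,P:("scene",px(CS_,u),(P[0],P[1],P[2]+zo))
f=-.007
ob=[T((121,50),(.13,.019,f)),T((237,48),(.13,-.019,f)),T((103,610),(-.06,.011,.024)),T((107,158),(.093,.023,f)),T((250,158),(.093,-.023,f))]
p=fit(ob,[.46,.311,.0465],'tool top')
print('in hand',(b.T@(np.r_[p[:2],zo]-a)*1e3).round(1))
so=[S((330,283),(.06,-.011,.024)),S((406,293),(.06,.011,.024)),S((400,560),(.13,.019,f))]
q=fit(so,[.46,.311,.0465],'tool sc')
print('in hand',(b.T@(np.r_[q[:2],zo]-a)*1e3).round(1))
# expected hand-centred
e=np.r_[(a+b@np.array([0,-.0055,.0155]))[:2],.0465]
for o in ob+so: print(o[0],(proj(o[0],place(*e,o[2]))[0]-o[1]).round(1))
E
python3 f5.py
```

```text
tool top [0.4638 0.3096 0.0455] 2.61
[[0.2, -0.1], [0.0, -0.2], [-0.1, 0.5], [0.2, 0.2], [-0.3, -0.4]]
in hand [-3.4 -5.2 16.7]
tool sc [0.4638 0.3112 0.0308] 1.76
[[-0.2, -0.3], [0.1, 0.5], [0.1, -0.1]]
in hand [-1.8 -5.2 16.6]
top [-1.3 -0.5]
top [-1.5 -0.7]
top [-1.6 -0. ]
top [-1.3 -0.3]
top [-1.8 -0.9]
scene [1.2 0.4]
scene [1.5 1.1]
scene [2.1 0.6]
```

Vision-relative, the tool must shift about +3.8 mm in y and +2.5 mm in x to centre over the cradle: the top view gives +4.0 mm and +1.3 mm, the scene view +3.5 mm and +4.7 mm. I'll lower to just above the cheeks and look.

Emit:
servo_tool([
  [[0.004, 0, -0.003, 0, 0, 0, 0], [0.0076, 0.04, -0.005, 0, 0, 0, 0], [0.0076, 0.09, -0.005, 0, 0, 0, 0], [0.0076, 0.122, -0.005, 0, 0, 0, 0], [0.0076, 0.122, -0.005, 0, 0, 0, 0], [0.0076, 0.122, -0.005, 0, 0, 0, 0]],
])

```text
time_s: 13.75
ee_pos: [0.4829, 0.3187, 0.0501]
eef_rot: [-1.186, -1.245, 1.242]
force: [0.1, -0.5, -1.3]
gripper_width: 0.0209
```

```bash
python3 look2.py 13
```

```text
13.85 [0.483  0.3187 0.0503] [ 0.6 -0.9 -0.8] 0.02077252117873344
```

View pics/s13.png

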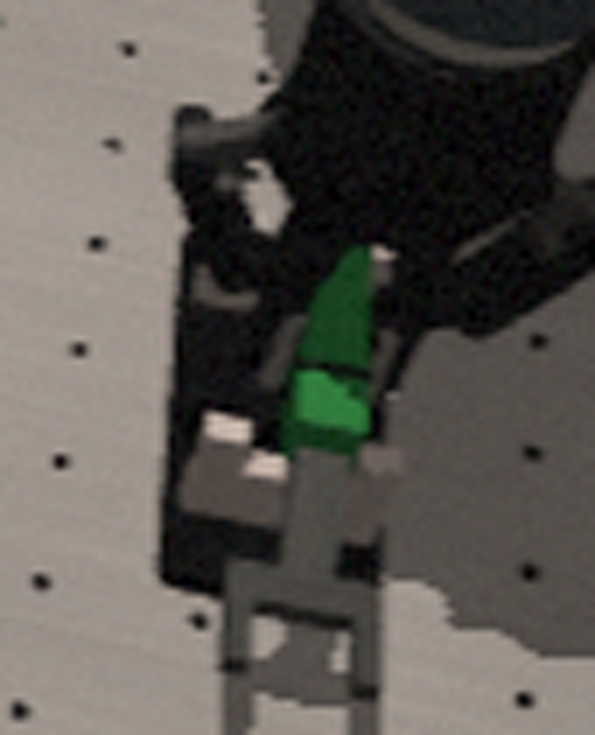

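View pics/t13.png

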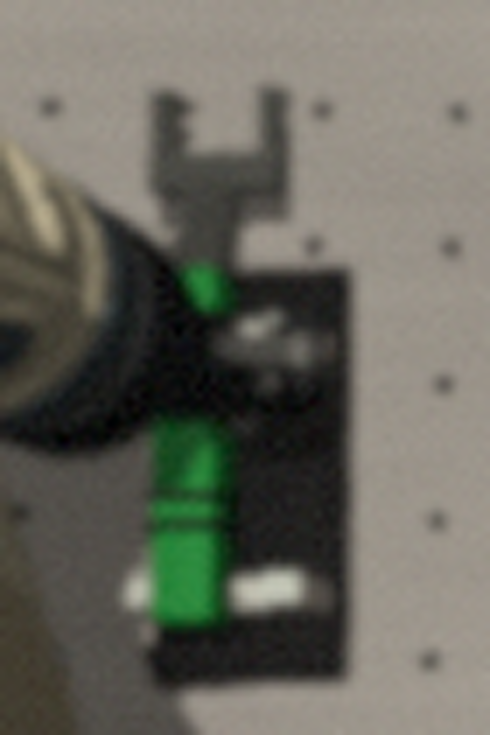

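The handle is centred in the gap. Its top centre, corrected for height, falls at about x = 216, against 217–218 for the gap centre. I'll lower it in.

Emit:
servo_tool([
  [[0, 0.01, 0, 0, 0, 0, 0], [0, 0.02, 0, 0, 0, 0, 0], [0, 0.03, 0, 0, 0, 0, 0], [0, 0.037, 0, 0, 0, 0, 0], [0, 0.04, 0, 0, 0, 0, 0], [0, 0.04, 0, 0, 0, 0, 0], [0, 0.04, 0, 0, 0, 0, 0]],
])

```text
time_s: 14.72
ee_pos: [0.4824, 0.3185, 0.0296]
eef_rot: [-1.186, -1.244, 1.242]
force: [-2.8, -0.8, 4.0]
gripper_width: 0.0207
```

```bash
python3 look2.py 14
```

```text
14.825 [0.4823 0.3185 0.0295] [-3.1 -1.1  4. ] 0.02032570191352063
```

View pics/s14.png

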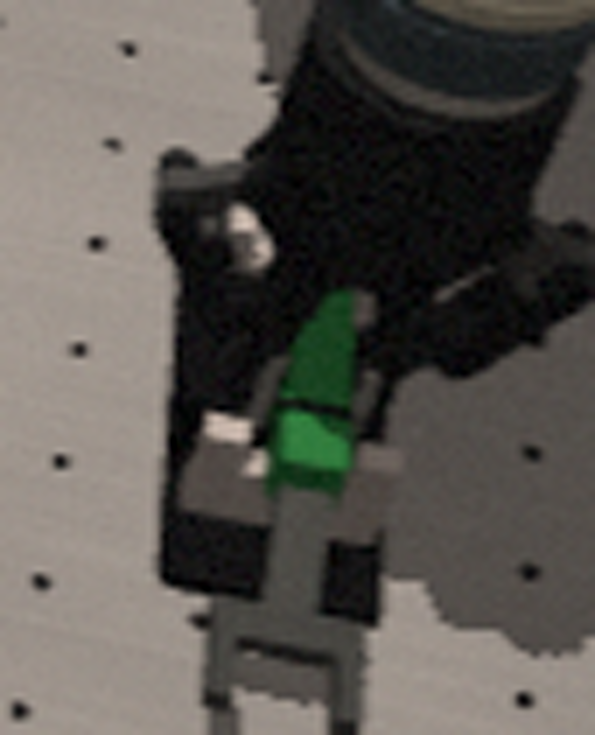

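View pics/t14.png

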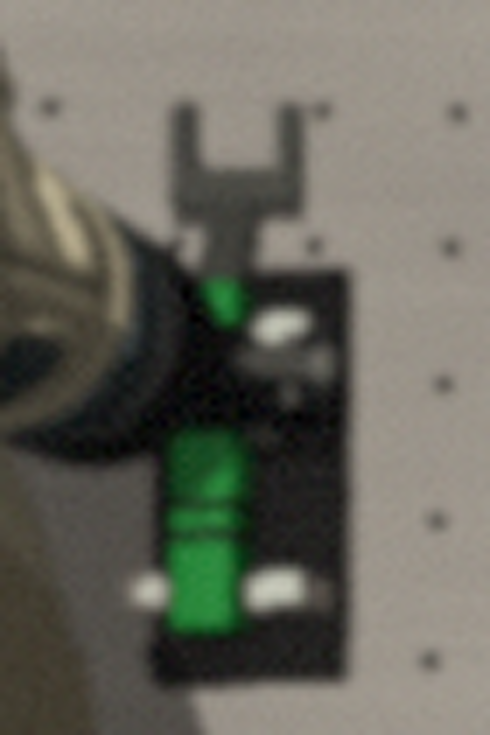

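The handle is down between the cheeks of both saddles, with 4 N of contact at the same height it was picked up from. I'll release and rise.

Emit:
servo_tool([
  [[0, 0, 0, 0, 0, 0, 0.3], [0, 0, 0, 0, 0, 0, 0.6], [0, 0, 0, 0, 0, 0, 0.9], [0, 0, 0, 0, 0, 0, 1], [0, 0, 0, 0, 0, 0, 1], [0, 0, 0, 0, 0, 0, 1], [0, 0, 0, 0, 0, 0, 1]],
])

```text
time_s: 15.7
ee_pos: [0.4825, 0.3185, 0.0293]
eef_rot: [-1.186, -1.244, 1.242]
force: [-0.2, -0.8, -0.3]
gripper_width: 0.0855
```

Emit:
servo_tool([
  [[0, -0.03, 0, 0, 0, 0, 1], [0, -0.1, 0, 0, 0, 0, 1], [0, -0.2, 0, 0, 0, 0, 1], [0, -0.3, 0, 0, 0, 0, 1], [0.04, -0.35, 0.1, 0, 0, 0, 1], [0.08, -0.38, 0.2, 0, 0, 0, 1], [0.1, -0.38, 0.25, 0, 0, 0, 1], [0.1, -0.38, 0.25, 0, 0, 0, 1]],
])

```text
time_s: 16.7
ee_pos: [0.3536, 0.3629, 0.2211]
eef_rot: [-1.185, -1.248, 1.243]
force: [0.2, -1.4, 0.9]
gripper_width: 0.0852
```

```bash
python3 look2.py 15
```

```text
16.8 [0.3554 0.3625 0.2202] [-0.1 -0.5 -0.2] 0.0851074349067659
```

View pics/s15.png

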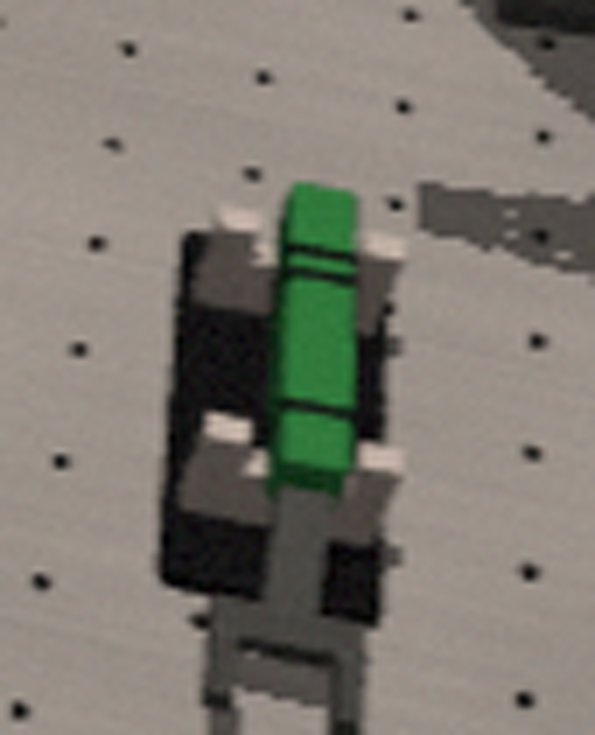

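View pics/t15.png

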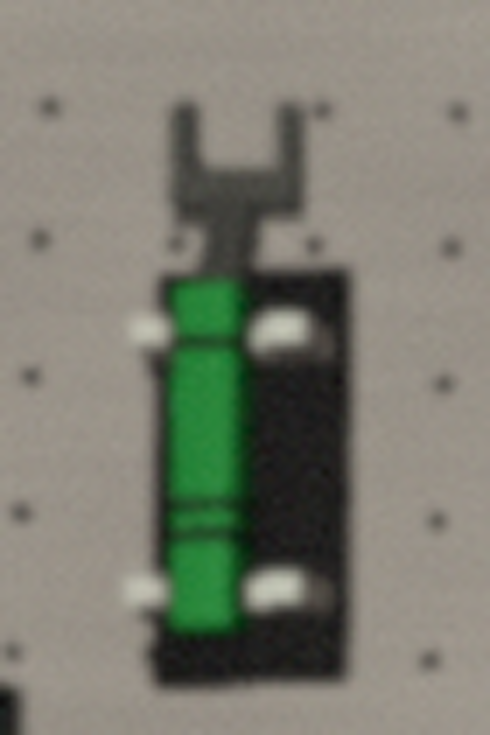

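View pics/top15.png

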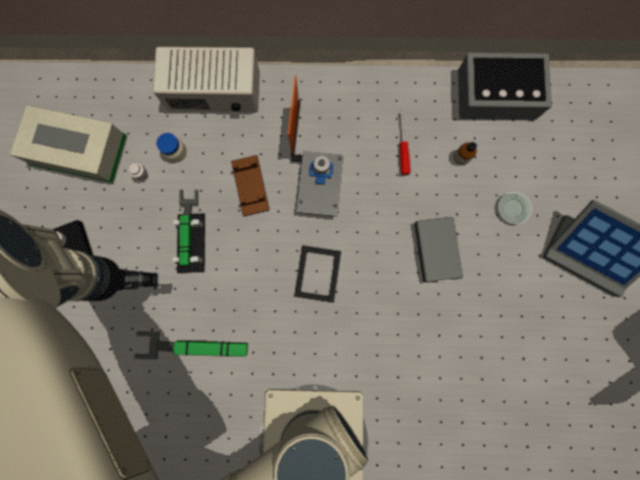

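The tool lies level in both saddles, with the handle spanning the cheeks at crop rows 330 and 590. The clip is on the shaft at about (321,170) in the top view, and everything else is where it was. The robot is clear, so I'll hand in.

```bash
python3 -c "
from station import env
print(env.finish_job())"
```

```text
the job is handed in; nothing more can be done
None
```

The clip is snapped home on the shaft, and the smaller green fork is back in its black cradle with its handle in both saddles. I handed the job in at about 17 s of the 51 s allowed; no verdict was reported.

- **Clip:** I straddled its tab with the fork, squared and centred it, and pushed it on. Resistance was about 7.5 N before it gave. Pushing further met a hard stop at 12 N with no movement. The top view put the clip's seat 0.3 mm from the groove point, about 0.4° off square. The gripper never came near the clip.
- **Tool:** It was set down with about 4 N of contact at the height it was picked up from. Both cameras show it level between the cheeks of both saddles after release.
- **Other things:** In the last top view they are where they were at the start. The last scene picture was only checked around the cradle.
- **Disagreement:** Near the cradle, the cameras placed the held tool 2 to 4 mm to -y of where the gripper should have centred it. I put this down to calibration error and positioned the tool relative to the cradle in the pictures. The two cameras also differed by about 3 mm on the x shift needed there, so I used a value in between.

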